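Part the nested tins and sort them by size

TASK

Three steel tins are stuck one inside the other. Pull the smallest out first, leaving the other two nested, and stand it upright in the narrow tray; then pull the middle one out of the largest and stand it upright in the wide tray. Leave the largest tin standing where it is, set the tins down without dropping or ramming them, and do not disturb the jar, cup and shaker close by.

Things in the scene. Friction and masses are not known exactly. Their poses are not given: they have to be found in the camera images.
- tin_small_mid (a point): Centre, half-way up, of the smallest tin: open, round, steel, 40 mm across the rim, 38 at the foot, 75 high, wall 2.5; about 0.09 kg. z: its axis, up. It starts on ledges in the middle tin, 35 mm above that tin's underside, so its top 35 mm stand out; three sprung rubber pads in the mouth pinch it (some 2 to 4 N against a straight pull). Out after 40 mm.
- tin_middle_mid (a point): Centre, half-way up, of the middle tin: open, round, steel, 52 mm across the rim, 50 at the foot, 75 high, wall 2.8; about 0.14 kg with pads. z: its axis, up. It starts on ledges in the largest tin, 35 mm above the underside, its top 35 mm standing out, pinched by three rubber pads (some 3 to 6 N against a straight pull). Out after 40 mm.
- tin_large_mid (a point): Centre, half-way up, of the largest tin: open, round, steel, 66 mm across the rim, 75 high, wall 3, weighted base, about 0.9 kg. z: its axis, up. Loose on the worktop, it carries the two others: at the start the rims are 75 (largest), 110 and 145 mm (smallest) above the worktop.
- tray_narrow: Low square white plastic tray for the smallest tin, 68 mm outside, 60 mm inside, walls 22 mm high, floor 4 mm thick, with a small grip ledge on two sides. Fixed to the worktop. Origin: centre of its underside; x and y along its sides, z up. It stands to one side of the nest, left or right.
- tray_wide: The same kind of tray, larger, for the middle tin: 92 mm outside, 84 mm inside, walls 22 mm high, floor 4 mm thick. Fixed. Origin: centre of its underside; x and y along its sides, z up. It stands on the other side of the nest.
- cocoa_jar_mid (a point): Centre of a round jar with a brown lid, 44 mm across, 105 mm high, standing behind the work: leave alone.
- clear_cup_small_1_mid (a point): Centre of an upturned clear plastic cup, 73 mm across, 88 mm high, standing behind the work: leave alone.
- sugar_shaker_mid (a point): Centre of a white shaker, 49 mm across, 88 mm high, standing behind the work: leave alone.
Not all that is in view belongs to the job. What is shaped like the part that bears tin_small_mid but purple is not meant.

How it is judged:
On the way, in this order (a step that is already met when the one before it is completed fails the run):
1. the smallest tin is pulled clear of the middle one, which is still seated in the largest (z of tin_small_mid in the frame of tin_middle_mid above 0.08 m and distance between tin_middle_mid and tin_large_mid below 0.041 m and horizontal distance between tin_middle_mid and tin_large_mid below 0.012 m), for 0.1 s.
2. the smallest tin stands upright in the narrow tray, the other two still nested (horizontal distance between tin_small_mid and tray_narrow below 0.022 m and height (world z) of tin_small_mid below 0.048 m and angle between tin_small_mid's own z axis and vertical below 0.12 rad and distance between tin_middle_mid and tin_large_mid below 0.041 m and horizontal distance between tin_middle_mid and tin_large_mid below 0.012 m), for 0.2 s.
3. the middle tin is pulled clear of the largest, which stands upright (z of tin_middle_mid in the frame of tin_large_mid above 0.08 m and angle between tin_large_mid's own z axis and vertical below 0.1 rad and distance of tin_large_mid from where it was at the start of the episode below 0.04 m), for 0.1 s.
At the end, for the whole second after the job is handed in: The smallest tin stands in the narrow tray (axis within 22 mm of the tray's centre, on its floor, tilt under 0.12 rad), the middle tin in the wide tray (within 30 mm, on its floor, tilt under 0.12 rad); the largest stands upright (tilt under 0.1 rad) within 40 mm of where it was; all three at rest (horizontal distance between tin_small_mid and tray_narrow below 0.022 m and height (world z) of each of tin_small_mid, tin_middle_mid below 0.048 m and angle between each of tin_small_mid, tin_middle_mid's own z axis and vertical below 0.12 rad and horizontal distance between tin_middle_mid and tray_wide below 0.03 m and angle between tin_large_mid's own z axis and vertical below 0.1 rad and distance of tin_large_mid from where it was at the start of the episode below 0.04 m and linear speed of each of tin_small, tin_middle, tin_large below 0.02 m/s); the robot touches nothing.
It fails at once if the jar, cup or shaker is knocked or shifted by more than 30 mm (distance of any of cocoa_jar_mid, clear_cup_small_1_mid, sugar_shaker_mid from where it was at the start of the episode above 0.03 m).
It fails at once if a tin is rammed into a tray (over 40 N) (contact force between any of tin_small, tin_middle and tray_narrow above 40 N or contact force between any of tin_small, tin_middle and tray_wide above 40 N).
It fails at once if a tin is dropped (falls free of the fingers from over about 20 mm) ((linear speed of tin_small above 0.6 m/s and contact force between tin_small and the fingers below 0.05 N) or (linear speed of tin_middle above 0.6 m/s and contact force between tin_middle and the fingers below 0.05 N)).
It also fails if it takes over 53 s, if anything falls off the work surface, if the arm or the gripper's body presses on something with over 40 N, if the wrist force passes 120 N, or if a joint passes its speed limit or range.

ROBOT

A 6-joint arm with a two-finger parallel gripper is mounted at the origin on a cart in front of the work surface, level with it; the furniture and walls round the work are solid. World frame = base frame: x ahead of the robot, y to its left, z up, the work surface at z = 0. Lengths are in m, angles in rad, forces in N, time in s.
With the tool pointing down it reaches from about 0.35 to 0.975 m from the base axis. Payload 4.9 kg.
Tool frame: the origin (TCP) lies on the front face of the gripper's body, between the roots of the fingers; the fingertips stand ctrl.tip_extent ahead of it and the grasp point (between the pads) lies 54 mm ahead of it (ctrl.tip_extent is the distance from the TCP to the fingertips, in m); z points along the fingers, y is the line along which they close (so a half turn about z gives the same grasp; the last joint's range is limited). The gripper opens to 85 mm and grips with 20 to 120 N. Pads are 22 mm wide; open, the fingers measure 114 mm over their backs; the gripper's body (76 mm by 85 mm) begins 54 mm behind the grasp point. The pads swing forward as they close: fully open they stand 13 mm farther back than shut.
Start: joints at [-1.308, 0.053, 1.613, -0, 1.476, -0.119], TCP at [0.233, -0.58, 0.304] pointing down, gripper open.
Joint ranges: [-3.01, 3.01], [-1.01, 2.22], [0.06, 2.58], [-1.02, 4.17], [0.09, 2.62], [-3.14, 3.14]. Speed limits (rad/s): [2.57, 2.57, 3.14, 3.14, 3.14, 3.14].

INTERFACE

Orientations are given as a rotation vector (axis times angle).
In Python, from station import ctrl gives the robot as it stands.
- The arm moves only by the tool apply_moves, never from a script. Its argument "rows" is one flat list of numbers, 6 for each row, row after row: the shift along the tool's x, y, z normalised to -1 to 1, where 1 is 0.6 m, then the turn, a rotation vector about the tool's x, y, z normalised to -1 to 1, where 1 is 90 degrees. A call has 1 to 20 rows; each row is the pose to reach, as a shift and turn from the pose commanded when the call began, along the tool's axes at that moment; what a row does not reach only later rows make up. A row lasts 1/10 s, in which the tool goes at most 50 mm and 8.59 degrees, less where a joint would pass 70% of its speed; a pose out of reach is approached as far as the arm can. A call with a number of a shift or a turn outside -1 to 1 is refused whole. A call with a gripper value outside its range is refused whole. "grip" is the opening, from 0 (shut) to 1 (fully open), set as the call begins (left out, the last holds). The fingers move at their own pace and stop on an object; "grip_force" is the grip in N (left out, the last holds). Time passes only in rows, so rows that repeat a pose let the fingers close. It gives the time, the measured TCP pose, the force, the opening and the grip force at its end, in the units of the state.
- ctrl.get_obs(): the state, without advancing time (a new reading comes with each control period).
- ctrl.get_image(name): name is "side" or "top"; returns (picture, depth): 480x640x3 uint8, blue, green, red; 480x640 float32, m along the optical axis (not along the pixel's ray), 0 where there is no reading.
- ctrl.camera_model(name): a dict with "mtx" (3x3 intrinsics, pixels), "R" (3x3) and "t" (3): a world point X has camera coordinates R X + t. Camera axes: x right, y down, z forward; pixel columns grow to the right and rows downward; lengths in m; the calibration is good to about 2 mm. A picture is of the moment at which its call begins. camera_model takes no time and is no camera call.
- ctrl.finish_job(): hands the job in; it is judged then, once.
The state is a dict: "t": time; "q": joint angles; "dq": joint speeds; "effort": joint torques, N m; "tool_pos": TCP position; "tool_rot": TCP orientation; "contact_force": force on the tool from outside, world axes, zero at the start; "wrist_torque": the same for the moment, N m; "opening": finger opening in m; "grip_force": force on a finger pad.
Only numpy, scipy, OpenCV 4.12 (cv2) and the standard library are available. Lean on these libraries where they do the work, as an engineer would, in place of code of your own. Each camera call takes 0.05 s, during which the arm holds its last target. There are 200 camera calls.

## Working session

There is one attempt and no reset: what is moved stays moved. The work goes in short steps, Python scripts to look and compute and a tool call to move; the robot and the scene stay as the last step left them, time stands still between calls to the robot, and variables do not carry over. Pictures are saved under pics/ and viewed, at most 13 in all, crops included, and the job is handed in when it is done.

Besides the shell and the picture viewer there is one more tool, called as name(argument=value, ...) on one line, values as JSON. apply_moves: Moves the arm, as the interface text tells. Its arguments: {"type":"object","properties":{"rows":{"type":"array","items":{"type":"number"}},"grip":{"type":"number"},"grip_force":{"type":"number"}},"required":["rows"]}

```bash
mkdir -p pics; ls; python3 - <<'E'
from station import ctrl
import cv2,numpy as np
for n in("top","side"):
    im,d=ctrl.get_image(n); cv2.imwrite(f"pics/{n}0.png",im); np.save(f"pics/{n}0.npy",d)
    m=ctrl.camera_model(n); print(n,m["mtx"].round(1).tolist(),(-m["R"].T@m["t"]).round(3),m["R"].round(3).tolist())
o=ctrl.get_obs(); print(ctrl.tip_extent,{k:np.round(v,3) for k,v in o.items()})
E
```

```text
pics
top [[617.6, 0.0, 318.3], [0.0, 617.6, 237.4], [0.0, 0.0, 1.0]] [0.384 0.047 1.561] [[-0.019, -1.0, 0.015], [-0.997, 0.018, -0.08], [0.08, -0.017, -0.997]]
side [[443.3, 0.0, 316.6], [0.0, 443.3, 244.0], [0.0, 0.0, 1.0]] [0.209 0.792 0.635] [[-0.928, -0.372, -0.003], [-0.203, 0.513, -0.834], [0.312, -0.774, -0.551]]
0.0726 {'t': np.float64(0.1), 'q': array([-1.308,  0.053,  1.614,  0.   ,  1.476, -0.119]), 'dq': array([-0.001, -0.001, -0.006,  0.   ,  0.001,  0.002]), 'effort': array([ 0.0000e+00, -3.9490e+01, -3.7136e+01, -0.0000e+00,  4.0000e-03,
       -0.0000e+00]), 'tool_pos': array([ 0.233, -0.58 ,  0.303]), 'tool_rot': array([-3.083, -0.596,  0.   ]), 'contact_force': array([-0.497,  0.595,  0.696]), 'wrist_torque': array([-0.059,  0.001,  0.014]), 'grip_force': np.float64(0.0), 'opening': np.float64(0.085)}
```

View pics/top0.png

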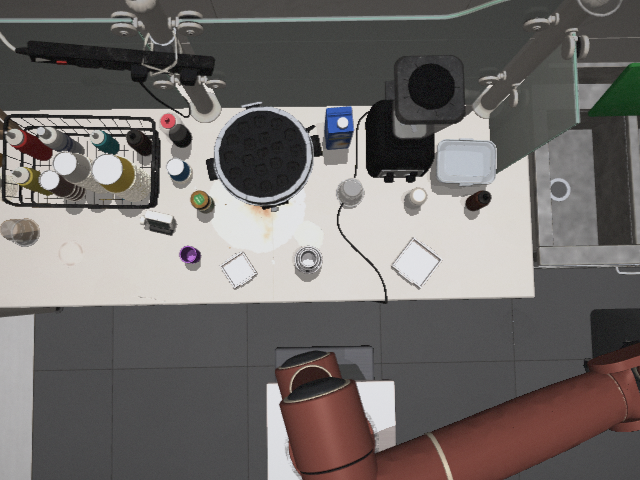

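View pics/side0.png

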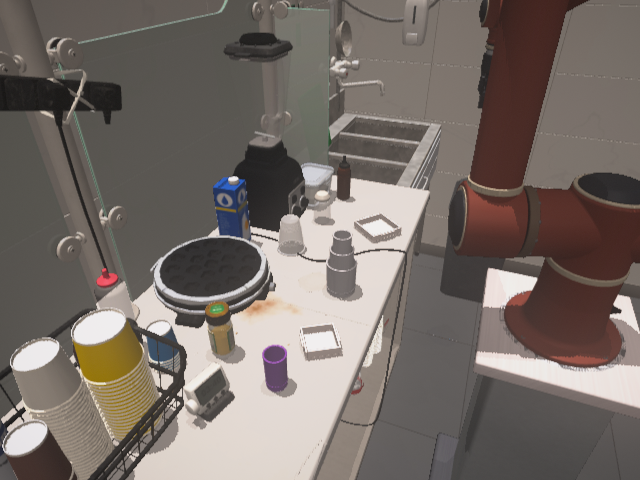

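Candidates: the steel nest at top (308,259) and side (342,263), and the purple tin at top (190,255), which is the excluded decoy. I choose the nest. The trays are narrow at top (240,270) and wide at (416,262). The cup (349,191), jar (202,201) and shaker (415,197) stand behind. Next is a close crop to check this.

```bash
python3 - <<'E'
import cv2,numpy as np
a=cv2.imread("pics/top0.png"); s=cv2.imread("pics/side0.png")
A=cv2.resize(a[240:300,212:292],None,fx=5,fy=5,interpolation=cv2.INTER_CUBIC)
B=cv2.resize(a[230:290,270:350],None,fx=5,fy=5,interpolation=cv2.INTER_CUBIC)
C=cv2.resize(a[230:290,376:456],None,fx=5,fy=5,interpolation=cv2.INTER_CUBIC)
D=cv2.resize(s[220:310,290:410],(400,300),interpolation=cv2.INTER_CUBIC)
cv2.imwrite("pics/crop0.png",np.vstack([np.hstack([A,B]),np.hstack([C,D])]))
E
```

```text
(no output)
```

View pics/crop0.png

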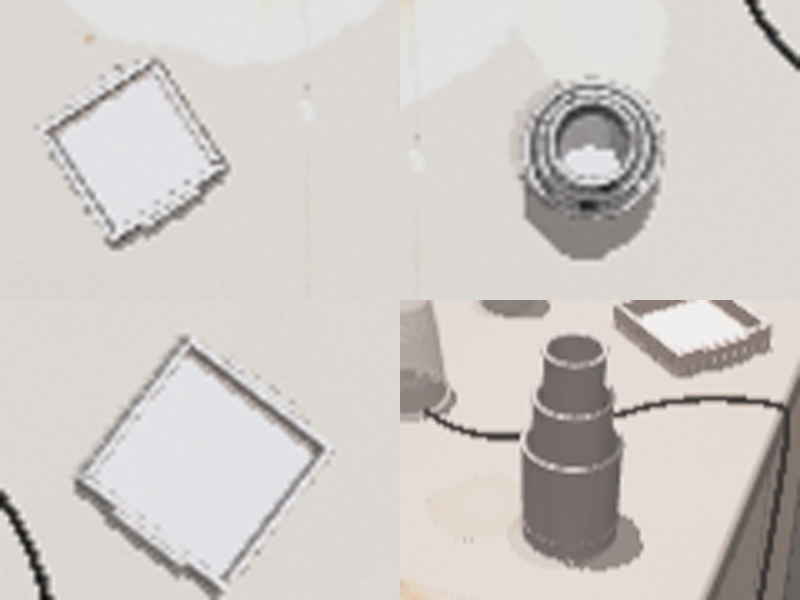

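```bash
cat > h.py <<'E'
from station import ctrl
import numpy as np
from scipy.spatial.transform import Rotation as Ro
def px2w(m,u,v,z):
    r=m["R"].T@np.linalg.solve(m["mtx"],[u,v,1.]); c=-m["R"].T@m["t"]
    return c+r*(z-c[2])/r[2]
def row(target,o=None,rot=None):
    "normalised row from the present pose to world target (and tool_rot)"
    o=o or ctrl.get_obs(); R=Ro.from_rotvec(o["tool_rot"])
    d=R.inv().apply(np.array(target)-o["tool_pos"])/0.6
    t=np.zeros(3) if rot is None else (R.inv()*Ro.from_rotvec(rot)).as_rotvec()/(np.pi/2)
    return np.r_[d,t]
def cloud(m,d):
    v,u=np.indices(d.shape); p=np.stack([(u-m["mtx"][0,2])/m["mtx"][0,0]*d,(v-m["mtx"][1,2])/m["mtx"][1,1]*d,d],-1)
    return (p-m["t"])@m["R"]
E
python3 - <<'E'
from h import *
T=ctrl.camera_model("top");S=ctrl.camera_model("side")
print("small rim top",px2w(T,308.3,259,.145),"side",px2w(S,342.2,235.3,.145))
print("large rim top",px2w(T,308.3,259.2,.075))
print("narrow",px2w(T,239,269.8,.022),"wide",px2w(T,416.8,263,.022))
for n,m in(("top",T),("side",S)):
    P=cloud(m,np.load(f"pics/{n}0.npy")); c=px2w(T,308.3,259,.145)
    for lo,hi in((.138,.155),(.102,.117),(.068,.083)):
        k=(np.hypot(P[...,0]-c[0],P[...,1]-c[1])<.045)&(P[...,2]>lo)&(P[...,2]<hi)
        q=P[k]; print(n,lo,len(q),len(q) and ((q.min(0)+q.max(0))/2).round(4),len(q) and np.ptp(q,axis=0).round(3))
E
```

```text
small rim top [0.44823497 0.04737005 0.145     ] side [0.44924455 0.05460358 0.145     ]
large rim top [0.45095081 0.04739296 0.075     ]
narrow [0.4302001 0.220001  0.022    ] wide [ 0.43884371 -0.22332851  0.022     ]
top 0.138 76 [0.4516 0.0468 0.1452] [0.039 0.039 0.012]
top 0.102 120 [0.4511 0.0481 0.1093] [0.05  0.052 0.014]
top 0.068 285 [0.4504 0.0469 0.0754] [0.065 0.065 0.014]
side 0.138 113 [0.4509 0.0501 0.1419] [0.04  0.045 0.007]
side 0.102 200 [0.4511 0.0532 0.1095] [0.053 0.048 0.015]
side 0.068 238 [0.451  0.0546 0.0754] [0.066 0.059 0.015]
```

The close crop confirms a steel three-step nest with its rim centre at about (308.3,259), and both trays empty. Top gives the nest at (0.451, 0.047) and side gives y≈0.052, so I'll take y=0.050. First I move above it, squared to the world axes.

```bash
python3 - <<'E'
from h import *
print(row([.451,.05,.30],rot=[np.pi,0,0]).round(4))
E
```

```text
[ 7.285e-01 -8.382e-01  6.400e-03 -1.200e-03  1.000e-04  2.431e-01]
```

apply_moves(rows=[0.7285,-0.838,0.006,0,0,0.243,0.7285,-0.838,0.006,0,0,0.243,0.7285,-0.838,0.006,0,0,0.243,0.7285,-0.838,0.006,0,0,0.243,0.7285,-0.838,0.006,0,0,0.243,0.7285,-0.838,0.006,0,0,0.243,0.7285,-0.838,0.006,0,0,0.243,0.7285,-0.838,0.006,0,0,0.243,0.7285,-0.838,0.006,0,0,0.243,0.7285,-0.838,0.006,0,0,0.243,0.7285,-0.838,0.006,0,0,0.243,0.7285,-0.838,0.006,0,0,0.243,0.7285,-0.838,0.006,0,0,0.243,0.7285,-0.838,0.006,0,0,0.243,0.7285,-0.838,0.006,0,0,0.243,0.7285,-0.838,0.006,0,0,0.243,0.7285,-0.838,0.006,0,0,0.243], grip=1)

```text
t: 1.8
tool_pos: [0.4509, 0.0485, 0.3]
tool_rot: [3.141, -0.002, -0.001]
contact_force: [0.2, -0.2, 0.8]
opening: 0.0856
grip_force: 0.0
```

```bash
python3 - <<'E'
from h import *
import cv2
o=ctrl.get_obs();print({k:np.round(o[k],3) for k in("t","q","tool_pos","tool_rot","contact_force")})
im,d=ctrl.get_image("side");cv2.imwrite("pics/side1.png",im);np.save("pics/side1.npy",d)
cv2.imwrite("pics/side1c.png",cv2.resize(im[90:330,220:460],(600,600),interpolation=cv2.INTER_CUBIC))
E
```

```text
{'t': np.float64(1.8), 'q': array([-0.057, -0.376,  1.999, -0.   ,  1.519,  1.515]), 'tool_pos': array([0.451, 0.049, 0.3  ]), 'tool_rot': array([ 3.141e+00, -2.000e-03, -1.000e-03]), 'contact_force': array([ 0.175, -0.221,  0.798])}
```

View pics/side1c.png

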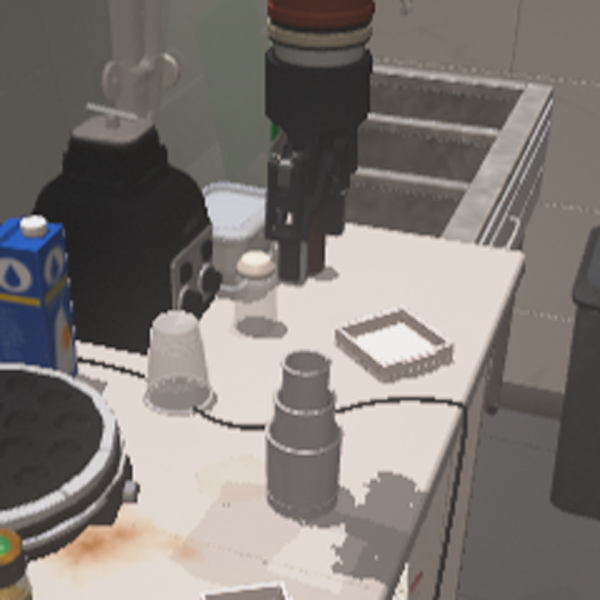

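The gripper hangs over the nest, whose small rim is at crop (306,363), and the nest is untouched. I descend with the jaws partly closed.

apply_moves(rows=[0,-0.0025,0.06,0,0,0,0,-0.0025,0.12,0,0,0,0,-0.0025,0.16,0,0,0,0,-0.0025,0.18,0,0,0,0,-0.0025,0.19,0,0,0,0,-0.0025,0.19,0,0,0,0,-0.0025,0.19,0,0,0], grip=0.7, grip_force=20)

```text
t: 2.55
tool_pos: [0.452, 0.0507, 0.1878]
tool_rot: [3.141, -0.001, 0.004]
contact_force: [-0.8, -1.0, -0.2]
opening: 0.0601
grip_force: 0.0
```

apply_moves(rows=[0,0,0,0,0,0,0,0,0,0,0,0,0,0,0,0,0,0,0,0,0,0,0,0], grip=0.54)

```text
t: 2.95
tool_pos: [0.4513, 0.051, 0.1866]
tool_rot: [-3.142, -0.0, -0.001]
contact_force: [0.2, 0.2, -0.5]
opening: 0.0458
grip_force: 0.0
```

```bash
python3 - <<'E'
from h import *
import cv2
o=ctrl.get_obs();print({k:np.round(o[k],4) for k in("t","tool_pos","contact_force","wrist_torque","opening","grip_force")})
im,d=ctrl.get_image("side");t,_=ctrl.get_image("top")
A=cv2.resize(im[190:310,282:402],(600,600),interpolation=cv2.INTER_CUBIC)
cv2.imwrite("pics/side2c.png",A)
E
```

```text
{'t': np.float64(2.95), 'tool_pos': array([0.4513, 0.051 , 0.1866]), 'contact_force': array([ 0.2057,  0.238 , -0.4677]), 'wrist_torque': array([-0.0164,  0.0093,  0.0352]), 'opening': np.float64(0.0458), 'grip_force': np.float64(0.0)}
```

View pics/side2c.png

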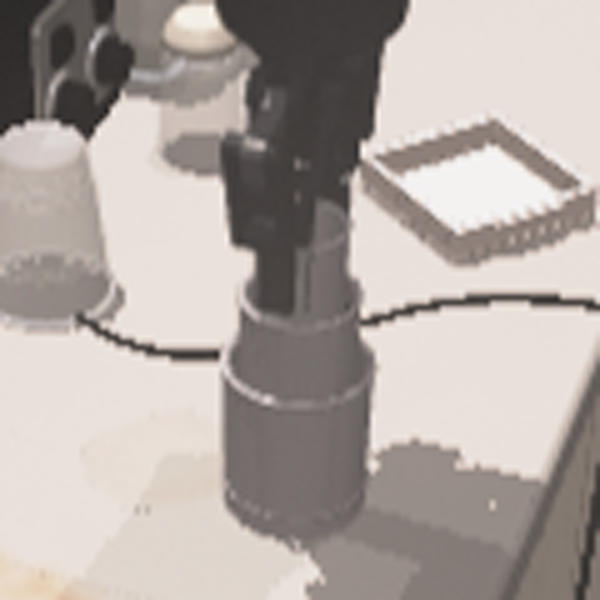

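No contact at 46 mm. The near finger lies on the small tin's wall at crop (278,230), with its tip at (278,310) just above the middle rim. I close.

apply_moves(rows=[0,0,0,0,0,0,0,0,0,0,0,0,0,0,0,0,0,0], grip=0.48, grip_force=30)

```text
t: 3.35
tool_pos: [0.4512, 0.0507, 0.1865]
tool_rot: [3.141, 0.0, 0.0]
contact_force: [-0.5, -2.1, 1.3]
opening: 0.0409
grip_force: 1.0
```

apply_moves(rows=[0,0,0,0,0,0,0,0,0,0,0,0,0,0,0,0,0,0,0,0,0,0,0,0], grip=0.3, grip_force=30)

```text
t: 3.75
tool_pos: [0.4514, 0.0507, 0.1867]
tool_rot: [3.141, 0.0, 0.001]
contact_force: [0.4, -4.2, 3.5]
opening: 0.0398
grip_force: 30.3
```

The tin pushes the tool toward -y, so its natural centre lies slightly that way. I ease the tool 1.5 mm.

apply_moves(rows=[0,0.0012,0,0,0,0,0,0.0025,0,0,0,0,0,0.0025,0,0,0,0,0,0.0025,0,0,0,0])

```text
t: 4.15
tool_pos: [0.4513, 0.05, 0.1866]
tool_rot: [-3.14, -0.0, -0.001]
contact_force: [-0.7, 1.6, 5.6]
opening: 0.0394
grip_force: 30.2
```

apply_moves(rows=[0,0,-0.003,0,0,0,0,0,-0.006,0,0,0,0,0,-0.009,0,0,0,0,0,-0.012,0,0,0,0,0,-0.015,0,0,0,0,0,-0.018,0,0,0,0,0,-0.021,0,0,0,0,0,-0.024,0,0,0])

```text
t: 4.95
tool_pos: [0.4512, 0.0495, 0.2009]
tool_rot: [3.142, 0.0, 0.0]
contact_force: [0.3, -0.3, -3.5]
opening: 0.0394
grip_force: 30.7
```

```bash
python3 - <<'E'
from h import *
import cv2
o=ctrl.get_obs();print({k:np.round(o[k],4) for k in("t","tool_pos","contact_force","wrist_torque","opening","grip_force")})
im,d=ctrl.get_image("side")
cv2.imwrite("pics/side3c.png",cv2.resize(im[190:310,282:402],(600,600),interpolation=cv2.INTER_CUBIC))
E
```

```text
{'t': np.float64(4.95), 'tool_pos': array([0.4512, 0.0495, 0.2009]), 'contact_force': array([ 0.3148, -0.3397, -3.4809]), 'wrist_torque': array([ 0.0401, -0.0222,  0.0129]), 'opening': np.float64(0.0394), 'grip_force': np.float64(30.7317)}
```

View pics/side3c.png

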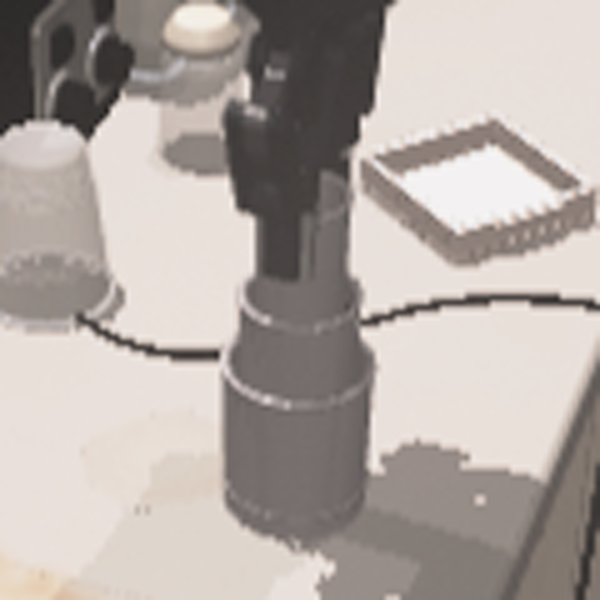

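The small tin slides out, with its rim risen to crop y≈180. The middle rim (y≈325) and large rim (y≈403) are unmoved. I keep pulling.

apply_moves(rows=[0,0,-0.005,0,0,0,0,0,-0.01,0,0,0,0,0,-0.015,0,0,0,0,0,-0.02,0,0,0,0,0,-0.025,0,0,0,0,0,-0.03,0,0,0,0,0,-0.035,0,0,0,0,0,-0.04,0,0,0,0,0,-0.045,0,0,0,0,0,-0.05,0,0,0,0,0,-0.06,0,0,0,0,0,-0.08,0,0,0,0,0,-0.11,0,0,0,0,0,-0.14,0,0,0,0,0,-0.165,0,0,0,0,0,-0.165,0,0,0,0,0,-0.165,0,0,0])

```text
t: 6.7
tool_pos: [0.4512, 0.0495, 0.3]
tool_rot: [3.142, 0.0, 0.001]
contact_force: [1.1, -0.2, -1.8]
opening: 0.0395
grip_force: 31.1
```

```bash
python3 - <<'E'
from h import *
import cv2
T=ctrl.camera_model("top")
im,d=ctrl.get_image("side")
cv2.imwrite("pics/side4c.png",cv2.resize(im[90:390,220:460],(480,600),interpolation=cv2.INTER_CUBIC))
o=ctrl.get_obs();print({k:np.round(o[k],4) for k in("t","tool_pos","contact_force","wrist_torque","opening","grip_force")})
print(row([.4312,.2215,.30],rot=[np.pi,0,0]).round(4))
P=cloud(ctrl.camera_model("side"),d)
for n,c in(("narrow",(.43,.22)),("wide",(.439,-.223))):
    k=(np.hypot(P[...,0]-c[0],P[...,1]-c[1])<.075)&(P[...,2]>.015)&(P[...,2]<.03)
    q=P[k];print(n,len(q),((q.min(0)+q.max(0))/2).round(4))
E
```

```text
{'t': np.float64(6.75), 'tool_pos': array([0.4509, 0.0495, 0.2991]), 'contact_force': array([-0.7516,  0.5946, -0.6194]), 'wrist_torque': array([-0.0442,  0.0328,  0.0274]), 'opening': np.float64(0.0396), 'grip_force': np.float64(31.0999)}
[-3.280e-02 -2.867e-01 -1.500e-03 -0.000e+00  6.000e-04  1.000e-04]
narrow 374 [0.432  0.2265 0.0189]
wide 242 [ 0.4417 -0.2206  0.0188]
```

View pics/side4c.png

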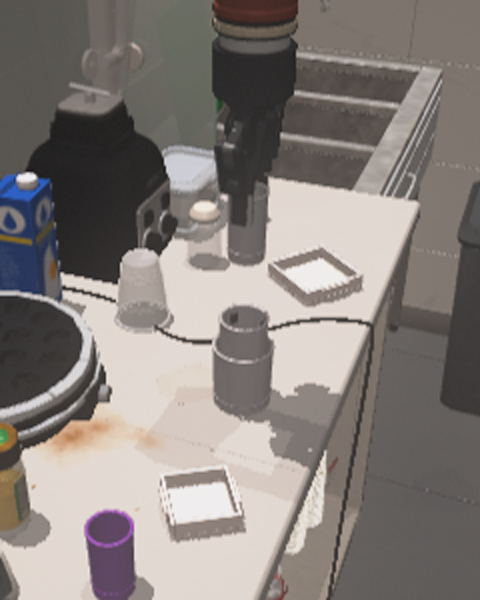

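The small tin hangs free in the gripper at crop (247,225), and the middle tin still sits in the large one at (243,320). I carry it to the narrow tray at about (0.431, 0.222).

apply_moves(rows=[-0.006,-0.05,0,0,0,0,-0.012,-0.11,0,0,0,0,-0.02,-0.17,0,0,0,0,-0.027,-0.23,0,0,0,0,-0.033,-0.27,0,0,0,0,-0.033,-0.287,0,0,0,0,-0.033,-0.287,0.05,0,0,0,-0.033,-0.287,0.11,0,0,0,-0.033,-0.287,0.17,0,0,0,-0.033,-0.287,0.22,0,0,0,-0.033,-0.287,0.25,0,0,0,-0.033,-0.287,0.27,0,0,0,-0.033,-0.287,0.28,0,0,0,-0.033,-0.287,0.28,0,0,0,-0.033,-0.287,0.28,0,0,0])

```text
t: 8.25
tool_pos: [0.4321, 0.2218, 0.1327]
tool_rot: [-3.141, 0.0, -0.003]
contact_force: [0.2, -0.6, -0.8]
opening: 0.0394
grip_force: 31.2
```

apply_moves(rows=[0,0,0.003,0,0,0,0,0,0.006,0,0,0,0,0,0.009,0,0,0,0,0,0.012,0,0,0,0,0,0.015,0,0,0,0,0,0.017,0,0,0,0,0,0.018,0,0,0,0,0,0.018,0,0,0])

```text
t: 9.05
tool_pos: [0.4314, 0.2217, 0.1209]
tool_rot: [3.142, 0.0, 0.0]
contact_force: [0.4, 0.3, -0.6]
opening: 0.0396
grip_force: 31.2
```

apply_moves(rows=[0,0,0.001,0,0,0,0,0,0.0015,0,0,0,0,0,0.0015,0,0,0])

```text
t: 9.35
tool_pos: [0.4317, 0.2217, 0.1208]
tool_rot: [3.142, 0.0, 0.001]
contact_force: [-1.6, -1.3, 5.0]
opening: 0.0397
grip_force: 31.6
```

Touchdown at about 5 N. I open gradually.

apply_moves(rows=[0,0,0,0,0,0,0,0,0,0,0,0,0,0,0,0,0,0], grip=0.55)

```text
t: 9.65
tool_pos: [0.4312, 0.2216, 0.1197]
tool_rot: [-3.142, -0.0, 0.0]
contact_force: [-0.6, -0.4, 0.2]
opening: 0.0472
grip_force: 0.0
```

apply_moves(rows=[0,0,0,0,0,0,0,0,0,0,0,0,0,0,0,0,0,0], grip=0.85)

```text
t: 9.95
tool_pos: [0.4313, 0.2217, 0.1199]
tool_rot: [-3.142, -0.0, 0.0]
contact_force: [0.4, 0.5, -0.7]
opening: 0.0727
grip_force: 0.0
```

apply_moves(rows=[0,0,-0.02,0,0,0,0,0,-0.06,0,0,0,0,0,-0.12,0,0,0,0,0,-0.18,0,0,0,0,0,-0.24,0,0,0,0,0,-0.29,0,0,0,0,0,-0.3,0,0,0,0,0,-0.3,0,0,0])

```text
t: 10.75
tool_pos: [0.4318, 0.2218, 0.302]
tool_rot: [-3.14, -0.0, -0.005]
contact_force: [-0.8, 0.2, -0.3]
opening: 0.0725
grip_force: 0.0
```

```bash
python3 - <<'E'
from h import *
import cv2
im,d=ctrl.get_image("side")
A=cv2.resize(im[200:380,282:402],(400,600),interpolation=cv2.INTER_CUBIC)
cv2.imwrite("pics/side5c.png",A)
P=cloud(ctrl.camera_model("side"),d)
for lo,hi in((.102,.117),(.068,.083)):
    k=(np.hypot(P[...,0]-.45,P[...,1]-.05)<.045)&(P[...,2]>lo)&(P[...,2]<hi)
    q=P[k]; print(lo,len(q),((q.min(0)+q.max(0))/2).round(4))
k=(np.hypot(P[...,0]-.431,P[...,1]-.222)<.045)&(P[...,2]>.07)&(P[...,2]<.09)
q=P[k]; print("small",len(q),((q.min(0)+q.max(0))/2).round(4))
o=ctrl.get_obs();print({k:np.round(o[k],4) for k in("t","tool_pos","opening")})
print(row([.4512,.0495,.22],rot=[np.pi,0,0]).round(4))
E
```

```text
0.102 171 [0.4516 0.0505 0.1068]
0.068 257 [0.4511 0.0548 0.0755]
small 188 [0.4313 0.2215 0.0746]
{'t': np.float64(10.8), 'tool_pos': array([0.4312, 0.2216, 0.3   ]), 'opening': np.float64(0.0725)}
[ 3.330e-02  2.869e-01  1.333e-01 -1.000e-04 -2.000e-04  1.000e-04]
```

View pics/side5c.png

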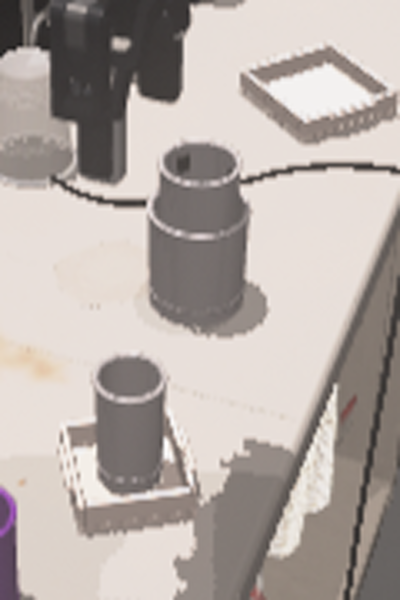

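The small tin stands upright in the narrow tray at crop (130,430), and the middle tin is still seated at (200,185). Next I go to the middle tin.

apply_moves(rows=[0.006,0.05,0,0,0,0,0.012,0.11,0,0,0,0,0.02,0.17,0,0,0,0,0.027,0.23,0,0,0,0,0.033,0.27,0,0,0,0,0.033,0.287,0,0,0,0,0.033,0.287,0,0,0,0,0.033,0.287,0.05,0,0,0,0.033,0.287,0.11,0,0,0,0.033,0.287,0.17,0,0,0,0.033,0.287,0.21,0,0,0,0.033,0.287,0.235,0,0,0,0.033,0.287,0.247,0,0,0,0.033,0.287,0.247,0,0,0,0.033,0.287,0.247,0,0,0], grip=0.85)

```text
t: 12.3
tool_pos: [0.4515, 0.05, 0.1525]
tool_rot: [-3.141, -0.001, -0.001]
contact_force: [0.5, 0.0, 0.8]
opening: 0.0726
grip_force: 0.0
```

apply_moves(rows=[0,0,0,0,0,0,0,0,0,0,0,0,0,0,0,0,0,0], grip=0.65)

```text
t: 12.6
tool_pos: [0.4516, 0.0494, 0.1526]
tool_rot: [3.142, 0.0, 0.002]
contact_force: [0.7, 0.4, 0.0]
opening: 0.0557
grip_force: 0.0
```

apply_moves(rows=[0,0,0,0,0,0,0,0,0,0,0,0,0,0,0,0,0,0], grip=0.61, grip_force=35)

```text
t: 12.9
tool_pos: [0.4512, 0.0494, 0.1518]
tool_rot: [-3.142, 0.0, -0.0]
contact_force: [-0.3, 0.4, -0.5]
opening: 0.0518
grip_force: 0.0
```

apply_moves(rows=[0,0,0,0,0,0,0,0,0,0,0,0,0,0,0,0,0,0,0,0,0,0,0,0], grip=0.4, grip_force=35)

```text
t: 13.3
tool_pos: [0.4513, 0.0496, 0.1521]
tool_rot: [-3.141, -0.0, -0.0]
contact_force: [-0.9, 0.7, 3.8]
opening: 0.0502
grip_force: 36.6
```

Well centred, with little sideways force. I pull slowly.

apply_moves(rows=[0,0,-0.003,0,0,0,0,0,-0.006,0,0,0,0,0,-0.009,0,0,0,0,0,-0.012,0,0,0,0,0,-0.015,0,0,0,0,0,-0.018,0,0,0,0,0,-0.021,0,0,0,0,0,-0.024,0,0,0])

```text
t: 14.1
tool_pos: [0.451, 0.0494, 0.1662]
tool_rot: [3.141, 0.0, -0.001]
contact_force: [-0.3, 1.3, -5.7]
opening: 0.0502
grip_force: 37.3
```

```bash
python3 - <<'E'
from h import *
im,d=ctrl.get_image("side")
P=cloud(ctrl.camera_model("side"),d)
for lo,hi in((.06,.083),(.01,.05)):
    k=(np.hypot(P[...,0]-.45,P[...,1]-.05)<.06)&(P[...,2]>lo)&(P[...,2]<hi)
    q=P[k]; print(lo,len(q),((q.min(0)+q.max(0))/2).round(4),np.ptp(q,axis=0).round(3))
import cv2;cv2.imwrite("pics/side6c.png",cv2.resize(im[190:310,282:402],(400,400),interpolation=cv2.INTER_CUBIC))
E
```

```text
0.06 344 [0.4509 0.0549 0.0715] [0.066 0.06  0.023]
0.01 405 [0.4502 0.0619 0.0302] [0.064 0.045 0.04 ]
```

View pics/side6c.png

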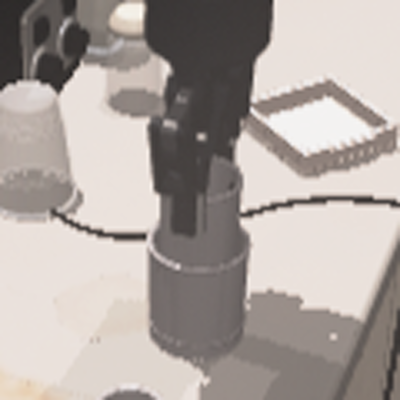

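The middle tin slides out with its rim at crop y≈190. The large tin stays put (rim y≈265), at 5.7 N pull. I lift on and carry it to the wide tray.

apply_moves(rows=[0,0,-0.005,0,0,0,0,0,-0.01,0,0,0,0,0,-0.015,0,0,0,0,0,-0.02,0,0,0,0,0,-0.025,0,0,0,0,0,-0.03,0,0,0,0,0,-0.035,0,0,0,0,0,-0.04,0,0,0,0,0,-0.045,0,0,0,0,0,-0.05,0,0,0,0,0,-0.06,0,0,0,0,0,-0.08,0,0,0,0,0,-0.11,0,0,0,0,0,-0.14,0,0,0,0,0,-0.17,0,0,0,0,0,-0.2,0,0,0,0,0,-0.22,0,0,0,0,0,-0.22,0,0,0])

```text
t: 15.95
tool_pos: [0.4521, 0.0494, 0.3011]
tool_rot: [3.141, 0.0, 0.008]
contact_force: [0.3, -0.1, -2.3]
opening: 0.0502
grip_force: 38.6
```

apply_moves(rows=[-0.0185,0.05,0,0,0,0,-0.0185,0.11,0,0,0,0,-0.0185,0.17,0,0,0,0,-0.0185,0.23,0,0,0,0,-0.0185,0.29,0,0,0,0,-0.0185,0.35,0,0,0,0,-0.0185,0.4,0,0,0,0,-0.0185,0.44,0,0,0,0,-0.0185,0.4525,0,0,0,0,-0.0185,0.4525,0,0,0,0,-0.0185,0.4525,0.05,0,0,0,-0.0185,0.4525,0.11,0,0,0,-0.0185,0.4525,0.16,0,0,0,-0.0185,0.4525,0.2,0,0,0,-0.0185,0.4525,0.23,0,0,0,-0.0185,0.4525,0.25,0,0,0,-0.0185,0.4525,0.25,0,0,0,-0.0185,0.4525,0.25,0,0,0])

```text
t: 17.75
tool_pos: [0.4405, -0.2217, 0.1488]
tool_rot: [3.141, 0.001, 0.001]
contact_force: [-0.1, -0.6, -1.7]
opening: 0.0505
grip_force: 38.6
```

```bash
python3 - <<'E'
from h import *
import cv2
im,d=ctrl.get_image("side");t,_=ctrl.get_image("top")
A=cv2.resize(im[190:310,300:420],(400,400),interpolation=cv2.INTER_CUBIC)
B=cv2.resize(t[210:310,360:460],(400,400),interpolation=cv2.INTER_CUBIC)
cv2.imwrite("pics/c7.png",np.hstack([A,B]))
o=ctrl.get_obs();print({k:np.round(o[k],4) for k in("t","tool_pos","tool_rot","contact_force","opening","grip_force")})
E
```

```text
{'t': np.float64(17.85), 'tool_pos': array([ 0.4409, -0.2223,  0.1497]), 'tool_rot': array([3.1402e+00, 7.0000e-04, 3.4000e-03]), 'contact_force': array([ 0.1163,  0.2716, -1.0178]), 'opening': np.float64(0.05), 'grip_force': np.float64(38.5943)}
```

View pics/c7.png

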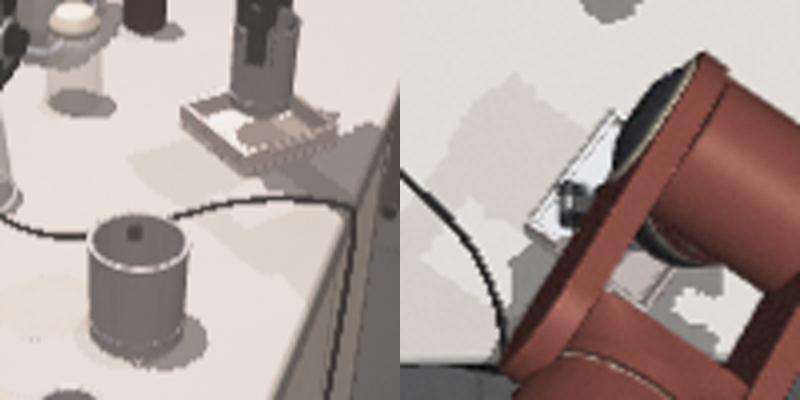

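The middle tin hangs over the wide tray at left crop (263,70), and the large tin stands alone at (138,285). I lower it.

apply_moves(rows=[0,0,0.008,0,0,0,0,0,0.016,0,0,0,0,0,0.023,0,0,0,0,0,0.029,0,0,0,0,0,0.034,0,0,0,0,0,0.038,0,0,0,0,0,0.041,0,0,0,0,0,0.043,0,0,0,0,0,0.043,0,0,0])

```text
t: 18.75
tool_pos: [0.44, -0.222, 0.1223]
tool_rot: [-3.141, -0.0, 0.0]
contact_force: [0.1, -0.0, -1.6]
opening: 0.05
grip_force: 38.6
```

apply_moves(rows=[0,0,0.001,0,0,0,0,0,0.002,0,0,0,0,0,0.003,0,0,0,0,0,0.003,0,0,0])

```text
t: 19.15
tool_pos: [0.4403, -0.2221, 0.1212]
tool_rot: [3.142, 0.0, 0.0]
contact_force: [-1.9, 0.9, 3.1]
opening: 0.0497
grip_force: 38.9
```

apply_moves(rows=[0,0,0,0,0,0,0,0,0,0,0,0,0,0,0,0,0,0], grip=0.68)

```text
t: 19.45
tool_pos: [0.4401, -0.2221, 0.1206]
tool_rot: [3.141, 0.0, 0.0]
contact_force: [0.4, 1.1, 0.3]
opening: 0.0582
grip_force: 0.0
```

apply_moves(rows=[0,0,0,0,0,0,0,0,0,0,0,0,0,0,0,0,0,0], grip=0.9)

```text
t: 19.75
tool_pos: [0.4401, -0.222, 0.1206]
tool_rot: [3.142, 0.0, 0.0]
contact_force: [0.6, 0.2, -0.3]
opening: 0.0771
grip_force: 0.0
```

apply_moves(rows=[0,0,-0.02,0,0,0,0,0,-0.06,0,0,0,0,0,-0.12,0,0,0,0,0,-0.18,0,0,0,0,0,-0.24,0,0,0,0,0,-0.29,0,0,0,0,0,-0.3,0,0,0,0,0,-0.3,0,0,0,0,0,-0.3,0,0,0])

```text
t: 20.65
tool_pos: [0.4396, -0.2217, 0.2993]
tool_rot: [-3.14, -0.0, 0.003]
contact_force: [0.2, -0.2, -0.1]
opening: 0.0766
grip_force: 0.0
```

```bash
python3 - <<'E'
from h import *
import cv2
im,d=ctrl.get_image("side")
cv2.imwrite("pics/side8.png",cv2.resize(im[180:400,240:440],(540,594),interpolation=cv2.INTER_CUBIC))
o=ctrl.get_obs();print({k:np.round(o[k],4) for k in("t","tool_pos","opening")})
E
```

```text
{'t': np.float64(20.7), 'tool_pos': array([ 0.4394, -0.2216,  0.2986]), 'opening': np.float64(0.0768)}
```

View pics/side8.png

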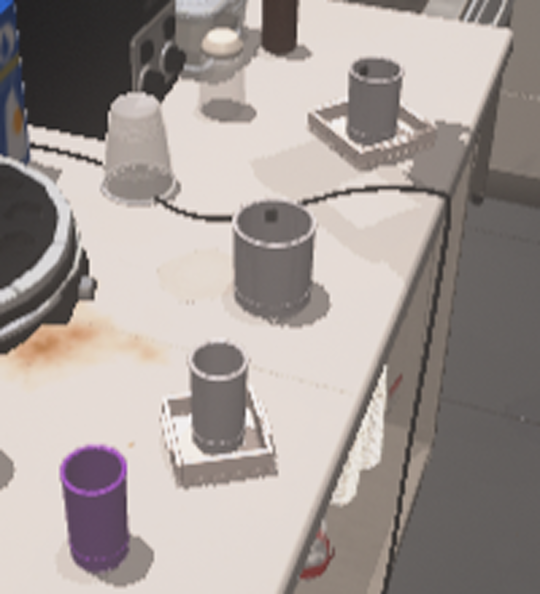

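All three tins stand upright: the small one in the narrow tray (217,400), the middle one in the wide tray (375,100), and the large one in place (272,258). The gripper is clear, so I hand in.

```bash
python3 -c "
from station import ctrl
print(ctrl.finish_job())"
```

```text
the job is handed in; nothing more can be done
None
```

I handed the job in at about 20.7 s of the 53 s; no verdict came back, but the last side picture shows the small tin upright in the narrow tray, the middle tin upright in the wide tray, and the large tin standing where it was.

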